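Find the full tin of paper clips by its weight and hold it up

TASK

One of the three closed tins on the desk pad is the full one, but they all look alike: going from left to right, lift each about 5 cm clear of the pad in turn to feel its weight and set it gently back upright on its spot, then lift the heaviest and finish while holding it up, upright and still, with its base more than 15 cm above the desk (if the last one is the heaviest it may simply stay in the hand). The other two tins must be left standing where they were, and the other things on the desk left alone.

Things in the scene. Friction and masses are not known exactly. Their poses are not given: they have to be found in the camera images.
- tin_left: left one (largest y) of three identical closed bare-metal round tins standing on the desk pad: 54 mm across (lid and foot bead 55), 80 mm tall, lid fixed, grip across its side. Origin: centre of underside; z up. Hidden load may shift a few mm. Which tin is heaviest varies: the heaviest weighs 0.45 to 0.57 kg, the others 0.11 to 0.28 kg
- tin_middle: middle one (between the others in y) of three identical closed bare-metal round tins standing on the desk pad: 54 mm across (lid and foot bead 55), 80 mm tall, lid fixed, grip across its side. Origin: centre of underside; z up. Hidden load may shift a few mm. Which tin is heaviest varies: the heaviest weighs 0.45 to 0.57 kg, the others 0.11 to 0.28 kg
- tin_right: right one (smallest y) of three identical closed bare-metal round tins standing on the desk pad: 54 mm across (lid and foot bead 55), 80 mm tall, lid fixed, grip across its side. Origin: centre of underside; z up. Hidden load may shift a few mm. Which tin is heaviest varies: the heaviest weighs 0.45 to 0.57 kg, the others 0.11 to 0.28 kg
- desk_pad: flat grey desk pad fixed on the desk, 210x550 mm (x by y), 3 mm thick, on which the tins, eraser and highlighter stand; the desk top is z = 0, the pad top z = 0.003. Origin: centre of its underside. Behind its left end the near corner of a monitor screen overhangs (x 0.57, y 0.07, z 0.23 to 0.56; from there the screen runs back to x 0.94, y -0.35): keep the arm clear
- eraser: white and blue eraser, 23x52x13 mm, lying between the left and middle tins, to be left alone. Origin: centre of its underside
- highlighter: yellow highlighter, 17x135x18 mm, lying between the middle and right tins, to be left alone. Origin: centre of its underside
- notes: pink note block, 76x76x16 mm, left of the pad, to be left alone. Origin: centre of its underside
- stapler: black stapler, 34x131x46 mm, left of the pad, farther back, to be left alone. Origin: centre of its underside
- glue: yellow glue stick with green cap, 28 mm across, 94 mm tall, standing behind the left end of the pad, to be left alone. Origin: centre of its underside
Things that resemble listed ones, but are neither listed nor needed, are in the scene too. Leave any turquoise look-alike of the tin_right alone. Leave any green look-alike of the tin_left alone.

How it is judged:
On the way, in this order (a step that is already met when the one before it is completed fails the run):
1. the left tin is lifted 30 mm clear of the pad in the fingers, while the other two stand upright on the pad at their spots (height (world z) of tin_left above 0.033 m and contact force between tin_left and the fingers above 1 N and height (world z) of each of tin_middle, tin_right below 0.012 m and angle between each of tin_middle, tin_right's own z axis and vertical below 0.1 rad and contact force between each of tin_middle, tin_right and the fingers below 0.1 N and distance of each of tin_middle, tin_right from where it was at the start of the episode below 0.06 m), for 0.3 s.
2. the middle tin is lifted 30 mm clear of the pad in the fingers, while the other two stand upright on the pad at their spots (height (world z) of tin_middle above 0.033 m and contact force between tin_middle and the fingers above 1 N and height (world z) of each of tin_left, tin_right below 0.012 m and angle between each of tin_left, tin_right's own z axis and vertical below 0.1 rad and contact force between each of tin_left, tin_right and the fingers below 0.1 N and distance of each of tin_left, tin_right from where it was at the start of the episode below 0.06 m), for 0.3 s.
3. the right tin is lifted 30 mm clear of the pad in the fingers, while the other two stand upright on the pad at their spots (height (world z) of tin_right above 0.033 m and contact force between tin_right and the fingers above 1 N and height (world z) of each of tin_left, tin_middle below 0.012 m and angle between each of tin_left, tin_middle's own z axis and vertical below 0.1 rad and contact force between each of tin_left, tin_middle and the fingers below 0.1 N and distance of each of tin_left, tin_middle from where it was at the start of the episode below 0.06 m), for 0.3 s.
At the end, for the whole second after the job is handed in: Heaviest tin in the fingers, base over 0.15 m up, within 0.35 rad of upright, under 0.05 m/s; the other two upright (0.1 rad) on the pad within 60 mm of their starts, released, at rest, each pressing on it with under 3.6 N (so neither is the heaviest) (((height (world z) of tin_left above 0.15 m and angle between tin_left's own z axis and vertical below 0.35 rad and linear speed of each of tin_left, tin_middle, tin_right below 0.05 m/s and contact force between tin_left and the fingers above 1 N and height (world z) of each of tin_middle, tin_right below 0.012 m and angle between each of tin_middle, tin_right's own z axis and vertical below 0.1 rad and contact force between each of tin_middle, tin_right and the fingers below 0.1 N and distance of each of tin_middle, tin_right from where it was at the start of the episode below 0.06 m and contact force between tin_middle and desk_pad between 0.5 and 3.6 N and contact force between tin_right and desk_pad between 0.5 and 3.6 N) or (height (world z) of tin_middle above 0.15 m and angle between tin_middle's own z axis and vertical below 0.35 rad and linear speed of each of tin_middle, tin_left, tin_right below 0.05 m/s and contact force between tin_middle and the fingers above 1 N and height (world z) of each of tin_left, tin_right below 0.012 m and angle between each of tin_left, tin_right's own z axis and vertical below 0.1 rad and contact force between each of tin_left, tin_right and the fingers below 0.1 N and distance of each of tin_left, tin_right from where it was at the start of the episode below 0.06 m and contact force between tin_left and desk_pad between 0.5 and 3.6 N and contact force between tin_right and desk_pad between 0.5 and 3.6 N) or (height (world z) of tin_right above 0.15 m and angle between tin_right's own z axis and vertical below 0.35 rad and linear speed of each of tin_right, tin_left, tin_middle below 0.05 m/s and contact force between tin_right and the fingers above 1 N and height (world z) of each of tin_left, tin_middle below 0.012 m and angle between each of tin_left, tin_middle's own z axis and vertical below 0.1 rad and contact force between each of tin_left, tin_middle and the fingers below 0.1 N and distance of each of tin_left, tin_middle from where it was at the start of the episode below 0.06 m and contact force between tin_left and desk_pad between 0.5 and 3.6 N and contact force between tin_middle and desk_pad between 0.5 and 3.6 N))); the arm keeps its last pose, push and grip.
It fails at once if a tin is tipped more than 0.5 rad (about 30 degrees) (angle between any of tin_left, tin_middle, tin_right's own z axis and vertical above 0.5 rad).
It fails at once if a tin is dropped: it moves faster than 0.6 m/s out of the fingers ((linear speed of tin_left above 0.6 m/s and contact force between tin_left and the fingers below 0.05 N) or (linear speed of tin_middle above 0.6 m/s and contact force between tin_middle and the fingers below 0.05 N) or (linear speed of tin_right above 0.6 m/s and contact force between tin_right and the fingers below 0.05 N)).
It fails at once if the eraser, highlighter, note block, stapler or glue stick is moved more than 30 mm (distance of any of eraser, highlighter, notes, stapler, glue from where it was at the start of the episode above 0.03 m).
It also fails if it takes over 67 s, if anything falls off the work surface, if the arm or the gripper's body presses on something with over 40 N, if the wrist force passes 120 N, or if a joint passes its speed limit or range.

ROBOT

A 6-joint arm with a two-finger parallel gripper is mounted at the origin on a cart in front of the work surface, level with it; the furniture and walls round the work are solid. World frame = base frame: x ahead of the robot, y to its left, z up, the work surface at z = 0. Lengths are in m, angles in rad, forces in N, time in s.
With the tool pointing down it reaches from about 0.375 to 0.975 m from the base axis. Payload 3.8 kg.
Tool frame: the origin (TCP) lies on the centre line of the jaws, within the pads' length; the fingertips stand 14 mm ahead of it and the grasp point (between the pads) lies 5 mm behind it (bot.finger_overhang is the distance from the TCP to the fingertips, in m); y points along the fingers, x is the direction in which the jaws open and shut, and the axes are right-handed (so a half turn about y gives the same grasp; the last joint's range is limited). The gripper opens to 85 mm and grips with 20 to 120 N. Pads are 22 mm wide; open, the fingers measure 114 mm over their backs; the gripper's body (76 mm by 85 mm) begins 54 mm behind the grasp point. The pads swing forward as they close: fully open they stand 13 mm farther back than shut.
Start: joints at [-1.237, 0.264, 1.604, -0, 1.274, -0.037], TCP at [0.245, -0.629, 0.245] pointing down, gripper open.
Joint ranges: [-2.63, 2.63], [-0.94, 2.18], [0.31, 2.57], [-1.31, 4.45], [0, 2.66], [-2.55, 2.55]. Speed limits (rad/s): [2.57, 2.57, 3.14, 3.14, 3.14, 3.14].

INTERFACE

Orientations are given as a rotation vector (axis times angle).
In Python, from workcell import readout, read_camera, bot, spotter gives the robot as it stands.
- The arm moves only by the tool jog_arm, never from a script. Its argument "increments" is a list of rows, each a list of 7 numbers: the shift along the tool's x, y, z in m, then the turn, a rotation vector about the tool's x, y, z in rad, then the opening, from 0 (shut) to 1 (fully open). A call has 1 to 10 rows; each row shifts and turns the pose as measured when the row begins, along the tool's axes as they then stand; what a row does not reach is not made up. A row lasts 1/8 s, in which the tool goes at most 62.5 mm and 10.7 degrees, less where a joint would pass 70% of its speed; a pose out of reach is approached as far as the arm can. A call with a gripper value outside its range is refused whole. The fingers move at their own pace and stop on an object; "force" is the grip in N (left out, the last holds). Time passes only in rows, so rows that do not move let the fingers close. It gives the time, the measured TCP pose, the force and the opening at its end, in the units of the state.
- readout.read_state(): the state, without advancing time (a new reading comes with each control period).
- read_camera(name): name is "scene" or "top" or "wrist"; returns a dict with "img" (420x560x3 uint8, blue, green, red), "range_z" (420x560 float32, m along the optical axis (not along the pixel's ray), 0 where there is no reading), "fx", "fy", "cx", "cy" (pixels), "world_from_camera" (4x4, takes a point from camera to world coordinates). Camera axes: x right, y down, z forward; pixel columns grow to the right and rows downward; lengths in m; the calibration is good to about 2 mm. A picture is of the moment at which its call begins.
- bot.finish_job(): hands the job in, once; it reports no verdict.
Trained networks look in a picture, given as the dict that the camera call returned (one of the last four; its "shot" number tells which), for a name from the list of things; names that differ only in an ending like _2 or _b are one class to them, and where a whole thing is asked for, a point or a joint stands for the part that bears it (a point fixed in the world has none). Each returns a list of dicts, best first, with "p" (0 to 1); they miss things now and then, are a little off and sometimes report something else, mostly with a low value. They report only what shows in the picture. A call takes as long as a camera call. They do not tell look-alikes from the thing itself.
- spotter.masks_of(picture, thing): "mask" (420x560 bool, what is visible of it) and "location" ([column, row] in pixels, amid what is visible of it).
- spotter.spot_point(picture, thing): "location" ([column, row] in pixels: a listed point, or the origin of a listed thing).
The state is a dict: "time": time; "q": joint angles; "joint_vel": joint speeds; "joint_torque": joint torques, N m; "tool_pos": TCP position; "tcp_rot": TCP orientation; "wrist_force": force on the tool from outside, world axes, zero at the start; "torque": the same for the moment, N m; "width": opening from 0.0 (shut) to 1.0 (fully open).
Only numpy, scipy, OpenCV 4.12 (cv2) and the standard library are available. Lean on these libraries where they do the work, as an engineer would, in place of code of your own. Each camera call takes 0.05 s, during which the arm holds its last target. There are 200 camera calls.

## Working session

There is one attempt and no reset: what is moved stays moved. The work goes in short steps, Python scripts to look and compute and a tool call to move; the robot and the scene stay as the last step left them, time stands still between calls to the robot, and variables do not carry over. Pictures are saved under pics/ and viewed, about 8 in all and at most 12, crops included, and the job is handed in when it is done.

Besides the shell and the picture viewer there is one more tool, called by a JSON object that holds its "method" and its "body", one argument or row to a line. jog_arm: Moves the arm, as the interface text tells. Its arguments: {"type":"object","properties":{"increments":{"type":"array"},"force":{"type":"number"}},"required":["increments"]}

```bash
mkdir -p pics; cat > h.py <<'E'
import numpy as np, cv2
from workcell import readout, read_camera, bot, spotter
def pts(p,mask):
    v,u=np.nonzero(mask&(p["range_z"]>0)); z=p["range_z"][v,u]
    c=np.c_[(u-p["cx"])/p["fx"]*z,(v-p["cy"])/p["fy"]*z,z,np.ones(len(z))]
    return (c@np.array(p["world_from_camera"]).T)[:,:3]
E
python3 - <<'E'
from h import *
for n in ("scene","top"):
    p=read_camera(n); cv2.imwrite(f"pics/{n}1.png",p["img"])
    for t in ("tin_left","eraser","highlighter","glue"):
        for d in spotter.masks_of(p,t)[:6]:
            P=pts(p,d["mask"])
            if len(P): 
                top=P[P[:,2]>P[:,2].max()-.01]
                print(n,t,round(d["p"],2),np.round(d["location"]),np.round((P.min(0)+P.max(0))/2,3),"top",np.round((top.min(0)+top.max(0))/2,3),np.round(np.ptp(top,axis=0),3))
s=readout.read_state(); print(s)
E
```

```text
scene tin_left 0.64 [246. 228.] [0.523 0.016 0.045] top [0.523 0.016 0.081] [0.054 0.054 0.01 ]
scene tin_left 0.59 [274. 247.] [0.423 0.01  0.043] top [0.424 0.018 0.081] [0.054 0.057 0.01 ]
scene eraser 0.48 [287. 218.] [ 0.504 -0.12   0.012] top [ 0.504 -0.12   0.015] [0.053 0.023 0.01 ]
scene highlighter 0.59 [330. 197.] [ 0.376 -0.126  0.143] top [0.186 0.081 0.282] [0.003 0.001 0.006]
scene glue 0.86 [168. 227.] [0.676 0.139 0.048] top [0.659 0.158 0.092] [0.028 0.024 0.01 ]
top tin_left 0.83 [216. 242.] [0.429 0.024 0.043] top [0.425 0.016 0.084] [0.053 0.053 0.01 ]
top tin_left 0.82 [222. 202.] [0.523 0.013 0.043] top [0.523 0.013 0.083] [0.052 0.053 0.01 ]
top eraser 0.6 [273. 213.] [ 0.505 -0.123  0.015] top [ 0.505 -0.123  0.017] [0.049 0.022 0.01 ]
top eraser 0.4 [125. 198.] [0.54  0.277 0.025] top [0.541 0.273 0.048] [0.088 0.109 0.01 ]
top highlighter 0.61 [342. 212.] [ 0.498 -0.304  0.013] top [ 0.499 -0.302  0.023] [0.13  0.015 0.01 ]
top glue 0.49 [167. 154.] [0.659 0.152 0.057] top [0.66  0.152 0.095] [0.024 0.023 0.01 ]
{'time': 0.5, 'q': array([-1.23690032e+00,  2.63907695e-01,  1.60405377e+00, -2.64896838e-05,
        1.27372462e+00, -3.69137761e-02]), 'joint_vel': array([-0.00045617, -0.00064315,  0.00012111, -0.00042061, -0.00046443,
       -0.00093852]), 'joint_torque': array([-6.63765095e-04, -5.14406526e+01, -3.67236435e+01, -1.82757781e-04,
        2.63247115e-03,  1.44777408e-05]), 'tool_pos': array([ 0.24456838, -0.62909185,  0.24524544]), 'tcp_rot': array([-1.36207904,  0.93192149, -0.93177266]), 'wrist_force': array([-1.07462875,  0.84754659, -0.39207349]), 'torque': array([-0.02953607, -0.0010177 , -0.0152985 ]), 'width': 1.0024551989980601}
```

View pics/top1.png

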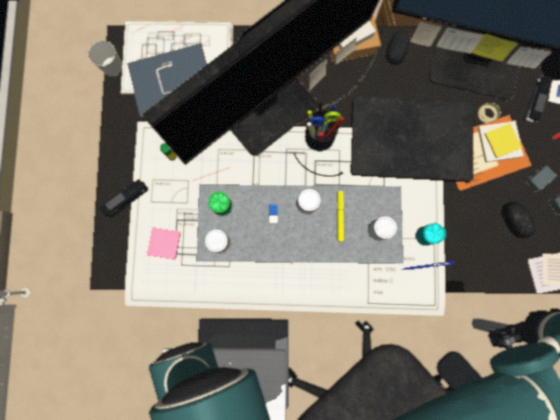

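View pics/scene1.png

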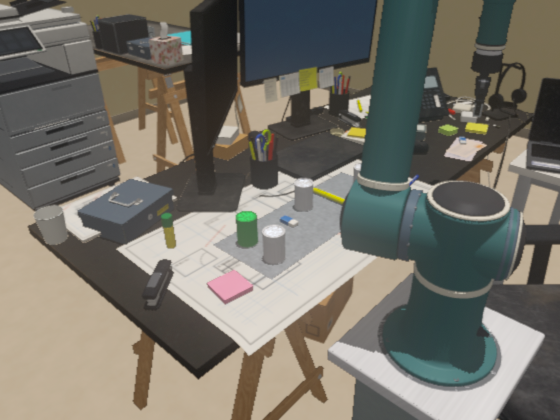

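```bash
python3 - <<'E'
from h import *
from scipy.spatial.transform import Rotation as R
s=readout.read_state(); print(R.from_rotvec(s['tcp_rot']).as_matrix().round(3), bot.finger_overhang)
p=read_camera("top"); P=pts(p,p["range_z"]>0)
m=(P[:,2]>.07)&(P[:,2]<.1)&(P[:,0]>.3)&(P[:,0]<.7)&(abs(P[:,1]+.2)<.4); Q=P[m]
im=np.zeros((200,400),np.uint8); im[((Q[:,0]-.3)*400).astype(int).clip(0,199),((Q[:,1]+.6)*400).astype(int).clip(0,399)]=255
n,l,st,c=cv2.connectedComponentsWithStats(cv2.morphologyEx(im,cv2.MORPH_CLOSE,np.ones((3,3))))
lab=l[((Q[:,0]-.3)*400).astype(int).clip(0,199),((Q[:,1]+.6)*400).astype(int).clip(0,399)]
for i in range(1,n):
    q=Q[(lab==i)]; q=q[q[:,2]>q[:,2].max()-.006]
    print(len(q),((q.min(0)+q.max(0))/2).round(4),np.ptp(q,axis=0).round(3))
E
```

```text
[[ 0.362 -0.     0.932]
 [-0.932  0.     0.362]
 [-0.    -1.    -0.   ]] 0.014
136 [0.4252 0.0171 0.0856] [0.053 0.051 0.006]
133 [ 0.4485 -0.5289  0.0826] [0.05  0.052 0.006]
87 [ 0.4618 -0.4045  0.0867] [0.05  0.051 0.006]
111 [0.5247 0.0134 0.0859] [0.052 0.054 0.006]
144 [ 0.5305 -0.2148  0.0853] [0.049 0.051 0.006]
65 [0.6602 0.1536 0.0949] [0.024 0.024 0.006]
43 [ 0.6891 -0.2473  0.0973] [0.022 0.071 0.005]
```

The silver tins sit at about (216,241), (309,200) and (385,228) in the top view. The green tin at (219,203) and the turquoise one at (433,234) are the look-alikes. The present yaw suits every grasp, so I'll keep it.

{"method": "jog_arm", "body": {
  "increments": [
    [-0.028,0,0.033,0,0,0,1],
    [-0.028,0,0.033,0,0,0,1],
    [-0.028,0,0.033,0,0,0,1],
    [-0.028,0,0.033,0,0,0,1],
    [-0.028,0,0.033,0,0,0,1],
    [-0.028,0,0.033,0,0,0,1],
    [-0.028,0,0.033,0,0,0,1],
    [-0.028,0,0.033,0,0,0,1],
    [-0.028,0,0.033,0,0,0,1],
    [-0.028,0,0.033,0,0,0,1]
  ],
  "force": 60
}}

```text
time: 1.8
tool_pos: [0.4563, -0.241, 0.2467]
tcp_rot: [-1.361, 0.932, -0.942]
wrist_force: [0.4, -0.2, -1.1]
width: 1.001
```

{"method": "jog_arm", "body": {
  "increments": [
    [-0.042,0,0.0105,0,0,0,1],
    [-0.042,0,0.0105,0,0,0,1],
    [-0.042,0,0.0105,0,0,0,1],
    [-0.042,0,0.0105,0,0,0,1],
    [-0.042,0,0.0105,0,0,0,1],
    [-0.042,0,0.0105,0,0,0,1],
    [0,0,0,0,0,0,1],
    [0,0,0,0,0,0,1]
  ]
}}

```text
time: 2.8
tool_pos: [0.4257, 0.027, 0.2478]
tcp_rot: [-1.359, 0.922, -0.943]
wrist_force: [1.1, 0.4, -0.4]
width: 0.998
```

```bash
cat >> h.py <<'E'
from scipy.spatial.transform import Rotation as R
def go(t):
    s=readout.read_state(); M=R.from_rotvec(s["tcp_rot"]); 
    print("t",round(s["time"],2),"pos",s["tool_pos"].round(4),"F",s["wrist_force"].round(2),"w",round(s["width"],3))
    print("tooldelta",M.inv().apply(np.array(t)-s["tool_pos"]).round(4))
    R0=R.from_matrix([[.362,0,.932],[-.932,0,.362],[0,-1,0]]); print("rotfix",(M.inv()*R0).as_rotvec().round(3),"q",s["q"].round(2))
def look(cam,name=None):
    p=read_camera(cam)
    if name: cv2.imwrite(f"pics/{name}.png",p["img"])
    for d in spotter.masks_of(p,"tin_left")[:6]:
        P=pts(p,d["mask"]); 
        if len(P)<30: continue
        T=P[P[:,2]>np.percentile(P[:,2],98)-.006]; print(round(d["p"],2),np.round(d["location"]),((T.min(0)+T.max(0))/2).round(4),np.ptp(T,axis=0).round(3))
E
python3 - <<'E'
from h import *
go([.425,.017,.05]); look("wrist","w1")
E
```

```text
t 2.8 pos [0.4257 0.027  0.2478] F [ 1.06  0.45 -0.4 ] w 0.998
tooldelta [ 0.0072  0.1979 -0.0062]
rotfix [-0.01  -0.001  0.009] q [ 0.01 -0.23  2.1  -0.01  1.26  1.21]
0.9 [328.  99.] [0.5239 0.0142 0.0812] [0.055 0.055 0.007]
0.82 [279. 194.] [0.4258 0.0178 0.0812] [0.055 0.055 0.008]
```

{"method": "jog_arm", "body": {
  "increments": [
    [0.0073,0,-0.006,-0.01,0,0.009,1],
    [0,0.035,0,0,0,0,1],
    [0,0.035,0,0,0,0,1],
    [0,0.02,0,0,0,0,1],
    [0,0,0,0,0,0,1],
    [0,0,0,0,0,0,1]
  ]
}}

```text
time: 3.65
tool_pos: [0.4244, 0.0094, 0.1571]
tcp_rot: [-1.359, 0.942, -0.943]
wrist_force: [0.6, -1.1, 0.2]
width: 0.999
```

```bash
python3 - <<'E'
from h import *
go([.4257,.0176,.05])
E
```

```text
t 3.65 pos [0.4244 0.0094 0.1571] F [ 0.61 -1.12  0.24] w 0.999
tooldelta [-0.0073  0.1071  0.0042]
rotfix [ 0.001 -0.013  0.001] q [-0.04 -0.15  2.21 -0.    1.08  1.18]
```

{"method": "jog_arm", "body": {
  "increments": [
    [-0.007,0,0.004,0,0,0,1],
    [0,0,0,0,0,0,1],
    [0,0.03,0,0,0,0,1],
    [0,0.03,0,0,0,0,1],
    [0,0.025,0,0,0,0,1],
    [0,0.012,0,0,0,0,1],
    [0,0,0,0,0,0,1],
    [0,0,0,0,0,0,1]
  ]
}}

```text
time: 4.65
tool_pos: [0.4337, 0.0184, 0.0655]
tcp_rot: [-1.351, 0.928, -0.95]
wrist_force: [0.4, 0.1, 0.2]
width: 1.002
```

```bash
python3 - <<'E'
from h import *
go([.4257,.0176,.05]); look("top")
E
```

```text
t 4.65 pos [0.4337 0.0184 0.0655] F [0.37 0.06 0.21] w 1.002
tooldelta [-0.0022  0.0154 -0.0079]
rotfix [-0.014 -0.01   0.007] q [-0.01 -0.01  2.28 -0.    0.86  1.2 ]
0.54 [227. 250.] [ 0.3964 -0.0398  0.3857] [0.011 0.006 0.007]
0.51 [223. 198.] [0.5286 0.0137 0.0855] [0.044 0.053 0.009]
```

{"method": "jog_arm", "body": {
  "increments": [
    [-0.002,0.01,-0.008,-0.012,-0.01,0.007,1],
    [0,0,0,0,0,0,1],
    [0,0,0,0,0,0,0.5],
    [0,0,0,0,0,0,0],
    [0,0,0,0,0,0,0],
    [0,0,0,0,0,0,0],
    [0,0,0,0,0,0,0],
    [0,0,0,0,0,0,0]
  ],
  "force": 50
}}

```text
time: 5.75
tool_pos: [0.4263, 0.0171, 0.0563]
tcp_rot: [-1.359, 0.929, -0.934]
wrist_force: [-0.3, -0.2, -0.6]
width: 0.624
```

```bash
python3 - <<'E'
from h import *
go([.4257,.0176,.10])
E
```

```text
t 5.75 pos [0.4263 0.0171 0.0563] F [-0.3  -0.18 -0.55] w 0.624
tooldelta [-0.0006 -0.0437 -0.0002]
rotfix [-0.004  0.     0.001] q [-0.02 -0.    2.29  0.    0.85  1.18]
```

{"method": "jog_arm", "body": {
  "increments": [
    [0,-0.015,0,0,0,0,0],
    [0,-0.02,0,0,0,0,0],
    [0,-0.015,0,0,0,0,0],
    [0,0,0,0,0,0,0],
    [0,0,0,0,0,0,0],
    [0,0,0,0,0,0,0],
    [0,0,0,0,0,0,0],
    [0,0,0,0,0,0,0]
  ]
}}

```text
time: 6.75
tool_pos: [0.4237, 0.0172, 0.1072]
tcp_rot: [-1.362, 0.933, -0.931]
wrist_force: [-0.6, -0.3, -1.4]
width: 0.625
```

```bash
cat >> h.py <<'E'
def weigh():
    a=[]
    for i in range(6): read_camera("top"); s=readout.read_state(); a.append(np.r_[s["wrist_force"],s["torque"],s["joint_torque"][1:3]])
    print("F,M,tau",np.mean(a,0).round(2),"sd",np.std(a,0)[:3].round(2))
E
python3 - <<'E'
from h import *
weigh(); go([.4257,.0176,.0563]); cv2.imwrite("pics/s2.png",read_camera("scene")["img"][150:330,180:360].repeat(3,0).repeat(3,1))
E
```

```text
F,M,tau [ -0.1    0.14  -2.05  -0.     0.     0.   -27.92 -32.75] sd [0.21 0.4  0.37]
t 7.05 pos [0.424  0.0172 0.1076] F [ 0.17  0.53 -1.54] w 0.626
tooldelta [0.0003 0.0513 0.0017]
rotfix [-0.     0.    -0.001] q [-0.02 -0.08  2.25  0.    0.97  1.18]
```

View pics/s2.png

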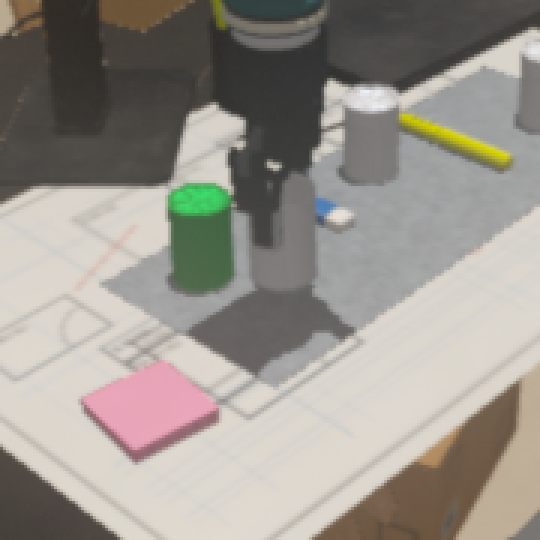

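The left tin is lifted and upright, at (285,240) in the crop. It weighs about 2 N, so it's a light one, and I'm setting it back.

{"method": "jog_arm", "body": {
  "increments": [
    [0,0.015,0,0,0,0,0],
    [0,0.016,0.002,0,0,0,0],
    [0,0.01,0,0,0,0,0],
    [0,0.006,0,0,0,0,0],
    [0,0.002,0,0,0,0,0],
    [0,0,0,0,0,0,0],
    [0,0,0,0,0,0,0]
  ]
}}

```text
time: 7.98
tool_pos: [0.4263, 0.0179, 0.0567]
tcp_rot: [-1.362, 0.932, -0.932]
wrist_force: [1.2, -0.6, -2.6]
width: 0.627
```

```bash
python3 - <<'E'
from h import *
go([.4257,.0176,.0563])
E
```

```text
t 7.97 pos [0.4263 0.0179 0.0567] F [ 1.23 -0.56 -2.63] w 0.627
tooldelta [ 0.0001  0.0004 -0.0006]
rotfix [-0.     0.    -0.001] q [-0.02  0.    2.29  0.    0.85  1.18]
```

{"method": "jog_arm", "body": {
  "increments": [
    [0,0.001,0,0,0,0,0],
    [0,0,0,0,0,0,0],
    [0,0,0,0,0,0,0.7],
    [0,0,0,0,0,0,0.85],
    [0,0,0,0,0,0,1],
    [0,0,0,0,0,0,1],
    [0,0,0,0,0,0,1],
    [0,-0.03,0,0,0,0,1],
    [0,-0.05,0,0,0,0,1],
    [0,-0.04,0,0,0,0,1]
  ]
}}

```text
time: 9.22
tool_pos: [0.4236, 0.0178, 0.1756]
tcp_rot: [-1.366, 0.938, -0.927]
wrist_force: [0.5, 0.2, 0.1]
width: 0.997
```

```bash
python3 - <<'E'
from h import *
go([.5295,-.2135,.18]); look("wrist")
E
```

```text
t 9.22 pos [0.4236 0.0178 0.1756] F [0.48 0.2  0.08] w 0.997
tooldelta [ 0.254  -0.0054  0.0149]
rotfix [ 0.007  0.    -0.004] q [-0.02 -0.16  2.18  0.    1.13  1.18]
0.75 [341.  78.] [0.5236 0.0143 0.0808] [0.055 0.055 0.007]
0.73 [276. 206.] [0.4261 0.0187 0.0805] [0.055 0.054 0.007]
```

Left tin stands at its spot. On to the middle one.

{"method": "jog_arm", "body": {
  "increments": [
    [0.04,-0.002,0.0025,0.007,0,-0.004,1],
    [0.042,-0.002,0.0025,0,0,0,1],
    [0.042,0,0.0025,0,0,0,1],
    [0.042,0,0.0025,0,0,0,1],
    [0.042,0,0.0025,0,0,0,1],
    [0.035,0,0.0025,0,0,0,1],
    [0,0,0,0,0,0,1],
    [0,0,0,0,0,0,1]
  ]
}}

```text
time: 10.32
tool_pos: [0.5294, -0.2082, 0.1773]
tcp_rot: [-1.358, 0.929, -0.931]
wrist_force: [-1.6, 0.5, -0.2]
width: 1.0
```

```bash
python3 - <<'E'
from h import *
go([.5295,-.2135,.055]); look("wrist")
E
```

```text
t 10.32 pos [ 0.5294 -0.2082  0.1773] F [-1.59  0.48 -0.17] w 1.0
tooldelta [ 0.0052  0.1222 -0.0024]
rotfix [-0.005  0.002 -0.002] q [-0.42  0.12  1.91  0.01  1.12  0.78]
0.9 [ 15. 209.] [ 0.4295 -0.0039  0.0539] [0.034 0.01  0.009]
0.44 [221. 220.] [ 0.4788 -0.2054  0.1221] [0.213 0.529 0.247]
```

```bash
cat >> h.py <<'E'
def near(c,cam="wrist"):
    p=read_camera(cam); P=pts(p,p["range_z"]>0)
    q=P[(np.hypot(P[:,0]-c[0],P[:,1]-c[1])<.05)&(P[:,2]>.072)&(P[:,2]<.09)]
    print("near",len(q),((q.min(0)+q.max(0))/2).round(4),np.ptp(q,axis=0).round(3))
E
python3 - <<'E'
from h import *
near([.53,-.214])
E
```

```text
near 4460 [ 0.5313 -0.2149  0.0784] [0.055 0.055 0.013]
```

{"method": "jog_arm", "body": {
  "increments": [
    [0.007,0,-0.001,-0.005,0.002,-0.002,1],
    [0,0,0,0,0,0,1],
    [0,0.03,0,0,0,0,1],
    [0,0.035,0,0,0,0,1],
    [0,0.028,0,0,0,0,1],
    [0,0.012,0,0,0,0,1],
    [0,0,0,0,0,0,1],
    [0,0,0,0,0,0,1]
  ]
}}

```text
time: 11.48
tool_pos: [0.5344, -0.2141, 0.0747]
tcp_rot: [-1.362, 0.921, -0.936]
wrist_force: [0.6, 0.3, 0.4]
width: 0.998
```

```bash
python3 - <<'E'
from h import *
go([.5313,-.2149,.055])
E
```

```text
t 11.47 pos [ 0.5344 -0.2141  0.0747] F [0.57 0.32 0.35] w 0.998
tooldelta [-0.0005  0.0196 -0.0033]
rotfix [-0.006  0.004  0.007] q [-0.42  0.24  1.98 -0.    0.92  0.77]
```

{"method": "jog_arm", "body": {
  "increments": [
    [0,0.018,-0.0035,-0.006,0.004,0.007,1],
    [0,0,0,0,0,0,1],
    [0,0,0,0,0,0,0.5],
    [0,0,0,0,0,0,0],
    [0,0,0,0,0,0,0],
    [0,0,0,0,0,0,0],
    [0,0,0,0,0,0,0],
    [0,0,0,0,0,0,0]
  ]
}}

```text
time: 12.48
tool_pos: [0.5328, -0.2162, 0.0581]
tcp_rot: [-1.361, 0.929, -0.935]
wrist_force: [0.2, 1.0, -0.5]
width: 0.628
```

{"method": "jog_arm", "body": {
  "increments": [
    [0,-0.015,0,0,0,0,0],
    [0,-0.02,0,0,0,0,0],
    [0,-0.015,0,0,0,0,0],
    [0,0,0,0,0,0,0],
    [0,0,0,0,0,0,0],
    [0,0,0,0,0,0,0],
    [0,0,0,0,0,0,0],
    [0,0,0,0,0,0,0]
  ]
}}

```text
time: 13.48
tool_pos: [0.529, -0.2146, 0.107]
tcp_rot: [-1.363, 0.937, -0.928]
wrist_force: [0.3, 0.0, -4.7]
width: 0.625
```

```bash
python3 - <<'E'
from h import *
weigh(); go([.5313,-.2149,.056]); cv2.imwrite("pics/s3.png",read_camera("scene")["img"][110:290,230:410].repeat(3,0).repeat(3,1))
E
```

```text
F,M,tau [ 4.000e-01 -1.700e-01 -4.510e+00 -4.000e-02 -0.000e+00  0.000e+00
 -4.576e+01 -3.425e+01] sd [0.22 0.62 0.52]
t 13.78 pos [ 0.5294 -0.2147  0.1075] F [ 0.47  0.25 -4.11] w 0.624
tooldelta [0.001  0.0515 0.0019]
rotfix [ 0.003 -0.    -0.003] q [-0.43  0.2   1.96  0.    0.99  0.77]
```

View pics/s3.png

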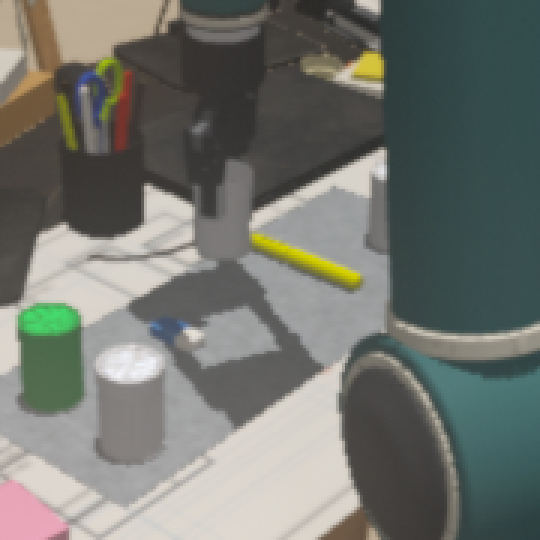

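The middle tin is up and upright, at (222,210) in the crop, and the left tin is standing. It weighs about 4.5 N, so it's probably the full one. I'll set it down and weigh the right tin.

{"method": "jog_arm", "body": {
  "increments": [
    [0,0.015,0,0,0,0,0],
    [0,0.016,0.002,0,0,0,0],
    [0,0.01,0,0,0,0,0],
    [0,0.005,0,0,0,0,0],
    [0,0.002,0,0,0,0,0],
    [0,0,0,0,0,0,0],
    [0,0,0,0,0,0,0]
  ]
}}

```text
time: 14.7
tool_pos: [0.5319, -0.214, 0.0588]
tcp_rot: [-1.362, 0.936, -0.929]
wrist_force: [0.1, 0.4, -5.5]
width: 0.624
```

```bash
python3 - <<'E'
from h import *
weigh();go([.5328,-.2162,.0575])
E
```

```text
F,M,tau [ 2.300e-01  2.200e-01 -4.610e+00 -2.000e-02 -0.000e+00  1.000e-02
 -4.736e+01 -3.211e+01] sd [0.47 0.29 0.28]
t 15.0 pos [ 0.5314 -0.2138  0.0584] F [ 0.47  0.27 -4.06] w 0.622
tooldelta [0.0028 0.0009 0.0004]
rotfix [ 0.004 -0.    -0.004] q [-0.43  0.26  1.98  0.    0.9   0.77]
```

{"method": "jog_arm", "body": {
  "increments": [
    [0,0.002,0,0,0,0,0],
    [0,0,0,0,0,0,0],
    [0,0,0,0,0,0,0]
  ]
}}

```text
time: 15.38
tool_pos: [0.5321, -0.214, 0.0585]
tcp_rot: [-1.362, 0.936, -0.928]
wrist_force: [-0.4, -0.3, -5.5]
width: 0.624
```

```bash
python3 - <<'E'
from h import *
go([.5328,-.2162,.0575])
E
```

```text
t 15.38 pos [ 0.5321 -0.214   0.0585] F [-0.41 -0.26 -5.53] w 0.624
tooldelta [ 0.0023  0.001  -0.0001]
rotfix [ 0.003 -0.    -0.004] q [-0.43  0.26  1.98  0.    0.9   0.77]
```

{"method": "jog_arm", "body": {
  "increments": [
    [0,0.003,0,0,0,0,0],
    [0,0.003,0,0,0,0,0]
  ]
}}

```text
time: 15.62
tool_pos: [0.5326, -0.214, 0.0582]
tcp_rot: [-1.362, 0.937, -0.927]
wrist_force: [-9.4, 4.2, 21.8]
width: 0.625
```

```bash
python3 - <<'E'
from h import *
weigh();go([.5328,-.2162,.0575])
E
```

```text
F,M,tau [ -8.74   4.19  18.18   0.62   1.48  -0.04 -36.19 -28.73] sd [0.5  0.15 0.78]
t 15.93 pos [ 0.5325 -0.214   0.0582] F [-9.25  4.24 18.08] w 0.625
tooldelta [ 0.0021  0.0007 -0.0005]
rotfix [ 0.003 -0.    -0.004] q [-0.43  0.26  1.98  0.    0.9   0.77]
```

{"method": "jog_arm", "body": {
  "increments": [
    [0,0,0,0,0,0,0],
    [0,0,0,0,0,0,0.7],
    [0,0,0,0,0,0,0.85],
    [0,0,0,0,0,0,1],
    [0,0,0,0,0,0,1],
    [0,0,0,0,0,0,1],
    [0,-0.03,0,0,0,0,1],
    [0,-0.05,0,0,0,0,1],
    [0,-0.04,0,0,0,0,1],
    [0,0,0,0,0,0,1]
  ]
}}

```text
time: 17.18
tool_pos: [0.5338, -0.2147, 0.1811]
tcp_rot: [-1.362, 0.936, -0.929]
wrist_force: [0.1, 0.4, 0.7]
width: 0.998
```

```bash
python3 - <<'E'
from h import *
go([.4615,-.4035,.18]); near([.5313,-.2149])
E
```

```text
t 17.18 pos [ 0.5338 -0.2147  0.1811] F [0.15 0.36 0.67] w 0.998
tooldelta [ 0.1498  0.001  -0.1357]
rotfix [ 0.003 -0.    -0.004] q [-0.43  0.13  1.89  0.    1.13  0.77]
near 4346 [ 0.5315 -0.2131  0.0781] [0.055 0.054 0.012]
```

{"method": "jog_arm", "body": {
  "increments": [
    [0.03,0,-0.027,0.003,0,-0.004,1],
    [0.03,0,-0.027,0,0,0,1],
    [0.03,0,-0.027,0,0,0,1],
    [0.03,0,-0.027,0,0,0,1],
    [0.027,0,-0.025,0,0,0,1],
    [0,0,0,0,0,0,1],
    [0,0,0,0,0,0,1]
  ]
}}

```text
time: 18.1
tool_pos: [0.454, -0.3987, 0.1646]
tcp_rot: [-1.36, 0.95, -0.911]
wrist_force: [-1.6, 0.6, -0.1]
width: 0.999
```

```bash
python3 - <<'E'
from h import *
go([.4615,-.4045,.055]); near([.4615,-.4045])
E
```

```text
t 18.1 pos [ 0.454  -0.3987  0.1646] F [-1.6   0.58 -0.08] w 0.999
tooldelta [0.0104 0.1094 0.0062]
rotfix [ 0.012  0.002 -0.021] q [-0.76  0.21  1.83 -0.    1.13  0.44]
near 5084 [ 0.4626 -0.4052  0.078 ] [0.055 0.054 0.012]
```

{"method": "jog_arm", "body": {
  "increments": [
    [0.0105,0,0.007,0.012,0.002,-0.021,1],
    [0,0,0,0,0,0,1],
    [0,0.03,0,0,0,0,1],
    [0,0.03,0,0,0,0,1],
    [0,0.022,0,0,0,0,1],
    [0,0.008,0,0,0,0,1],
    [0,0,0,0,0,0,1],
    [0,0,0,0,0,0,1]
  ]
}}

```text
time: 19.15
tool_pos: [0.4703, -0.4036, 0.0751]
tcp_rot: [-1.365, 0.92, -0.933]
wrist_force: [0.7, 0.9, -0.2]
width: 0.996
```

```bash
python3 - <<'E'
from h import *
go([.4626,-.4052,.055])
E
```

```text
t 19.15 pos [ 0.4703 -0.4036  0.0751] F [ 0.66  0.87 -0.18] w 0.996
tooldelta [-0.0015  0.0201 -0.0079]
rotfix [-0.004  0.007  0.007] q [-0.75  0.31  1.88  0.    0.94  0.44]
```

{"method": "jog_arm", "body": {
  "increments": [
    [-0.001,0.018,-0.008,-0.004,0.007,0.007,1],
    [0,0,0,0,0,0,1],
    [0,0,0,0,0,0,0.5],
    [0,0,0,0,0,0,0],
    [0,0,0,0,0,0,0],
    [0,0,0,0,0,0,0],
    [0,0,0,0,0,0,0],
    [0,0,0,0,0,0,0]
  ]
}}

```text
time: 20.15
tool_pos: [0.4629, -0.4069, 0.058]
tcp_rot: [-1.362, 0.93, -0.935]
wrist_force: [-0.0, 0.2, -0.6]
width: 0.625
```

{"method": "jog_arm", "body": {
  "increments": [
    [0,-0.015,0,0,0,0,0],
    [0,-0.02,0,0,0,0,0],
    [0,-0.015,0,0,0,0,0],
    [0,0,0,0,0,0,0],
    [0,0,0,0,0,0,0],
    [0,0,0,0,0,0,0],
    [0,0,0,0,0,0,0],
    [0,0,0,0,0,0,0]
  ]
}}

```text
time: 21.15
tool_pos: [0.4628, -0.4067, 0.1118]
tcp_rot: [-1.362, 0.93, -0.935]
wrist_force: [0.1, -0.3, -1.4]
width: 0.626
```

```bash
python3 - <<'E'
from h import *
weigh(); go([.4626,-.4052,.055]); cv2.imwrite("pics/t4.png",read_camera("top")["img"])
E
```

```text
F,M,tau [-1.300e-01 -1.000e-02 -1.710e+00 -1.000e-02 -1.000e-02  0.000e+00
 -4.828e+01 -3.328e+01] sd [0.3  0.22 0.5 ]
t 21.45 pos [ 0.4631 -0.4069  0.1124] F [ 0.01 -0.   -1.62] w 0.623
tooldelta [-0.002   0.0574  0.0001]
rotfix [-0.002 -0.     0.003] q [-0.76  0.27  1.86  0.    1.01  0.44]
```

View pics/t4.png

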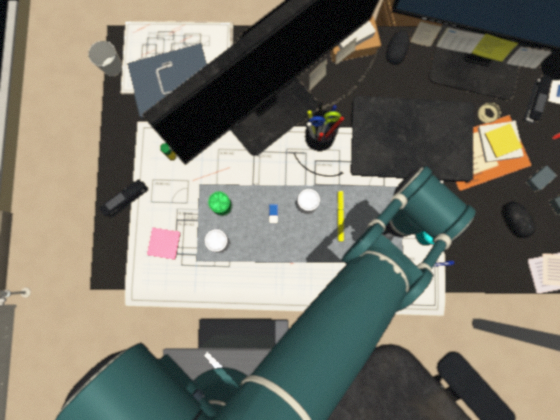

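The right tin is light at about 1.7 N, so the middle one is full. The top view shows the left and middle tins still at (216,241) and (309,200). I'm setting the right one down.

{"method": "jog_arm", "body": {
  "increments": [
    [0,0.015,0,0,0,0,0],
    [0,0.017,0,0,0,0,0],
    [0,0.012,0,0,0,0,0],
    [0,0.006,0,0,0,0,0],
    [0,0.003,0,0,0,0,0],
    [0,0,0,0,0,0,0],
    [0,0,0,0,0,0,0]
  ]
}}

```text
time: 22.38
tool_pos: [0.4637, -0.4074, 0.0588]
tcp_rot: [-1.362, 0.929, -0.935]
wrist_force: [-0.1, -1.0, -1.1]
width: 0.625
```

```bash
python3 - <<'E'
from h import *
weigh();go([.4629,-.4069,.0575])
E
```

```text
F,M,tau [-2.600e-01  2.000e-02 -1.060e+00 -0.000e+00  0.000e+00  1.000e-02
 -4.974e+01 -3.121e+01] sd [0.55 0.46 0.42]
t 22.68 pos [ 0.4633 -0.4071  0.0583] F [-0.08 -0.29 -1.69] w 0.625
tooldelta [-0.0003  0.0008 -0.0003]
rotfix [-0.001 -0.     0.002] q [-0.76  0.33  1.89  0.    0.92  0.44]
```

{"method": "jog_arm", "body": {
  "increments": [
    [0,0.003,0,0,0,0,0],
    [0,0.002,0,0,0,0,0],
    [0,0,0,0,0,0,0],
    [0,0,0,0,0,0,0.7],
    [0,0,0,0,0,0,0.85],
    [0,0,0,0,0,0,1],
    [0,0,0,0,0,0,1],
    [0,0,0,0,0,0,1],
    [0,-0.03,0,0,0,0,1],
    [0,-0.05,0,0,0,0,1]
  ]
}}

```text
time: 23.92
tool_pos: [0.4605, -0.4045, 0.1334]
tcp_rot: [-1.36, 0.94, -0.924]
wrist_force: [-0.3, -0.0, -1.0]
width: 1.001
```

{"method": "jog_arm", "body": {
  "increments": [
    [0,-0.04,0,0,0,0,1],
    [0,0,0,0,0,0,1],
    [0,0,0,0,0,0,1]
  ]
}}

```text
time: 24.3
tool_pos: [0.4627, -0.4064, 0.179]
tcp_rot: [-1.361, 0.934, -0.931]
wrist_force: [-0.1, 0.5, -1.0]
width: 1.001
```

```bash
python3 - <<'E'
from h import *
near([.4626,-.4052]);go([.5315,-.2131,.18])
E
```

```text
near 4438 [ 0.4638 -0.4064  0.078 ] [0.055 0.055 0.012]
t 24.35 pos [ 0.4628 -0.4067  0.1792] F [ 1.02 -0.3   1.58] w 1.0
tooldelta [-0.1556 -0.0007  0.134 ]
rotfix [ 0.    -0.    -0.001] q [-0.76  0.2   1.8   0.    1.14  0.44]
```

{"method": "jog_arm", "body": {
  "increments": [
    [-0.03,0,0.026,0,0,0,1],
    [-0.03,0,0.026,0,0,0,1],
    [-0.03,0,0.026,0,0,0,1],
    [-0.03,0,0.026,0,0,0,1],
    [-0.03,0,0.026,0,0,0,1],
    [0,0,0,0,0,0,1],
    [0,0,0,0,0,0,1]
  ]
}}

```text
time: 25.22
tool_pos: [0.5254, -0.2122, 0.1666]
tcp_rot: [-1.363, 0.951, -0.917]
wrist_force: [-0.9, 0.1, -0.3]
width: 1.001
```

```bash
python3 - <<'E'
from h import *
near([.5315,-.2131]);go([.5315,-.2131,.055])
E
```

```text
near 4979 [ 0.5314 -0.2132  0.0781] [0.055 0.055 0.012]
t 25.27 pos [ 0.5253 -0.2123  0.1665] F [-0.56  0.25 -0.46] w 1.004
tooldelta [0.0048 0.1113 0.007 ]
rotfix [ 0.013 -0.003 -0.016] q [-0.43  0.14  1.91  0.    1.12  0.77]
```

{"method": "jog_arm", "body": {
  "increments": [
    [0.004,0,0.005,0.013,-0.003,-0.016,1],
    [0,0,0,0,0,0,1],
    [0,0.03,0,0,0,0,1],
    [0,0.03,0,0,0,0,1],
    [0,0.022,0,0,0,0,1],
    [0,0.008,0,0,0,0,1],
    [0,0,0,0,0,0,1],
    [0,0,0,0,0,0,1]
  ]
}}

```text
time: 26.28
tool_pos: [0.5329, -0.2207, 0.0766]
tcp_rot: [-1.359, 0.931, -0.943]
wrist_force: [-0.6, -0.5, -0.5]
width: 1.0
```

```bash
python3 - <<'E'
from h import *
go([.5314,-.2132,.057])
E
```

```text
t 26.27 pos [ 0.5329 -0.2207  0.0766] F [-0.56 -0.5  -0.45] w 1.0
tooldelta [-0.0077  0.0196  0.0012]
rotfix [-0.004 -0.007  0.006] q [-0.44  0.24  1.97 -0.    0.92  0.77]
```

{"method": "jog_arm", "body": {
  "increments": [
    [-0.0075,0.018,0.001,-0.004,-0.007,0.006,1],
    [0,0,0,0,0,0,1],
    [0,0,0,0,0,0,0.5],
    [0,0,0,0,0,0,0],
    [0,0,0,0,0,0,0],
    [0,0,0,0,0,0,0],
    [0,0,0,0,0,0,0],
    [0,0,0,0,0,0,0]
  ]
}}

```text
time: 27.28
tool_pos: [0.5328, -0.2135, 0.0596]
tcp_rot: [-1.361, 0.928, -0.934]
wrist_force: [-0.0, -0.3, 0.3]
width: 0.622
```

{"method": "jog_arm", "body": {
  "increments": [
    [0,-0.015,0,0,0,0,0],
    [0,-0.025,0,0,0,0,0],
    [0,-0.03,0,0,0,0,0],
    [0,-0.03,0,0,0,0,0],
    [0,-0.03,0,0,0,0,0],
    [0,-0.025,0,0,0,0,0],
    [0,-0.015,0,0,0,0,0],
    [0,0,0,0,0,0,0],
    [0,0,0,0,0,0,0],
    [0,0,0,0,0,0,0]
  ]
}}

```text
time: 28.52
tool_pos: [0.5263, -0.2108, 0.2317]
tcp_rot: [-1.364, 0.94, -0.923]
wrist_force: [0.1, -0.1, -3.9]
width: 0.622
```

```bash
python3 - <<'E'
from h import *
weigh();go([.5314,-.2132,.25])
cv2.imwrite("pics/s5.png",read_camera("scene")["img"]); p=read_camera("top")
cv2.imwrite("pics/t5.png",p["img"]); near([.4255,.0176],"top"); near([.4636,-.406],"top")
E
```

```text
F,M,tau [ 1.600e-01 -7.000e-02 -5.030e+00  0.000e+00 -1.000e-02  1.000e-02
 -4.315e+01 -3.862e+01] sd [0.65 0.26 0.45]
t 28.82 pos [ 0.5268 -0.211   0.2326] F [ 0.93  0.05 -4.57] w 0.624
tooldelta [ 0.0035 -0.0175  0.0033]
rotfix [ 0.006  0.001 -0.007] q [-0.43  0.08  1.85  0.    1.23  0.77]
near 386 [0.4254 0.0182 0.0806] [0.053 0.055 0.016]
near 388 [ 0.4637 -0.4062  0.0799] [0.053 0.053 0.016]
```

View pics/s5.png

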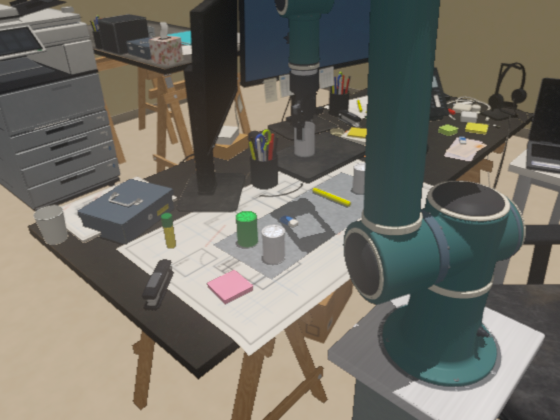

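View pics/t5.png

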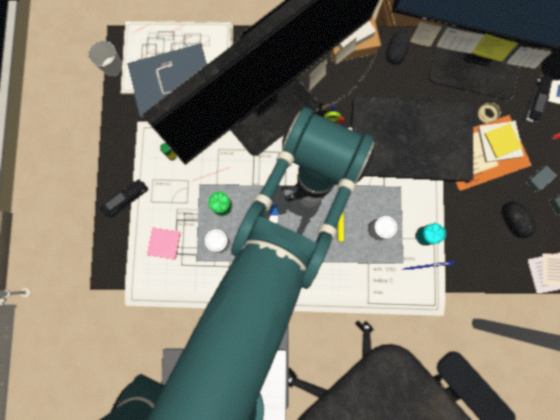

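The middle tin hangs upright at (304,138) in the scene view, with its base at about 0.176 m. The left and right tins stand on their spots at (216,241) and (385,228) in the top view.

```bash
python3 - <<'E'
from h import *
s=readout.read_state(); print(abs(s["joint_vel"]).max(),s["tool_pos"],s["width"]); print(bot.finish_job())
E
```

```text
0.0017349094185439011 [ 0.52703108 -0.21111293  0.23305498] 0.6208370401366125
the job is handed in; nothing more can be done
None
```

I lifted the tins in order, left, middle, right, and set each back upright. They weighed about 2.1 N, 4.5 N and 1.7 N, so the middle one is the full tin. I then lifted the middle tin again and handed the job in while holding it. No verdict was reported.

**Last checks:**
- **Held tin:** it is upright and still, with its base at about 0.176 m. The re-weigh read 5.0 N against 4.5 N the first time, which is within the sensor noise.
- **Other tins:** the left and right tins stand within 2 mm of where they started.
- **Other things:** the pictures show the eraser, highlighter, note block, stapler and glue stick where they were. I did not measure their positions again.

**What went less well:**
- Setting the middle tin down took a few extra nudges, because small downward moves were not fully carried out. The last one pressed the tin onto the pad with about 18–22 N before I released it.
- The detector's mask for the middle tin was poor from the wrist camera, so I used depth points from that camera to place the later grasps.

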